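# Close the film permeation cell

## Task

Close the film test cell: find the angle of the stud ring, lower the drilled film frame over its four posts until it lies flat on the sprung piston, then put the round cover over the post heads onto the frame, press it down against the piston's spring, turn it clockwise (seen from above) to the end of its slots and ease off, so that the four heads sit in the pockets and the cover is locked. Leave the bottle, the small dish and the black block where they are.

Things in the scene. Friction and masses are not known exactly. Their poses are not given: they have to be found in the camera images.
- cell_base: Housing of the cell, fixed to the bench: grey, round, foot 150 mm across, body 132 mm across and 30 mm high. Origin: on its axis, underside. z up, x points to the side with the two brass hose barbs (to 80 mm from the axis). On top lies a steel stud ring, concentric, clamped at an angle of its own: up to 0.3 rad either way from the housing's axes, not given here, to be found by sight or touch.
- seat (a point): Point on the base's axis, 38 mm above the bench, axes as cell_base: centre of the top face of the unloaded piston (the point stays when the piston sinks). The steel piston, 62 mm across, stands on a spring and yields only straight down, at most 6 mm: 7 N at the start, 1.4 N more per mm, 15 N at the stop. Round it stand the four posts of the stud ring: rigid, their tops 22 mm above seat.
- frame_mid (a point): Centre of the film frame, 6 mm above its underside: loose white plate 104 (x) x 64 (y) x 12 mm, 0.11 kg, with a tan film in a 44 mm round window. Grip it across the 64 mm width, on the straight long edges near the middle. Either long end may go first (half turn). Seated on the unloaded piston its centre is 6 mm above seat.
- frame_hole (a point): Centre of one of the frame's four 15 mm through holes, half-way up; they lie at x = +-40, y = +-20 mm. The posts form the same rectangle (long side roughly along seat's x). Heads: 13 mm across (1 mm play), 7 mm high, the upper 4 mm tapered to 8 mm; a 7 mm neck under them; from 5.5 mm above seat down 13 mm thick again. A frame that is off lies on the heads.
- cover_grip (a point): Centre of the cover's black bar handle, on the cover's axis, 31 mm above its underside. Cover: loose bare metal disc 124 mm across, 6 mm thick, 0.26 kg, 40 mm sight port. The bar runs along x: 72 long, 12 wide (y), 14 mm high, on two 10 mm legs at x = +-27 mm, 18 mm clear above the disc. 43 mm above seat when the cover rests unlocked on the frame, 42 mm when locked.
- cover_entry (a point): Centre of the round entry hole, 15.5 mm across (about 1.2 mm play round a head), at x = +40, y = +20 mm of the cover, at its top face; the other three at x = +-40, y = +-20 mm. The heads pass when the cover's x axis is parallel to the seated frame's, either way round. Resting on the frame the cover must then be pressed down more than 3 mm (6 at most) before it can turn.
- cover_pocket (a point): Centre of the pocket at the end of that entry hole's slot, top face: 15.5 mm across, 2 mm deep, 25 degrees anticlockwise round the cover from the entry; the slot is 9.2 mm wide and ends so that a post can go 1 mm past the pocket's centre. The pressed cover turns 25 degrees clockwise from above; eased off, the piston lifts it until the heads sit in the pockets.
- bottle_amber: bystander: small bottle with amber contents and black cap, 38 mm across, 84 mm high, loose; origin at the centre of its underside
- dish_agar: bystander: small yellow petri dish, 62 mm across, 12 mm high, loose; origin at the centre of its underside
- mould: bystander: black moulded block with a slot in its top, 75 x 83 x 56 mm, loose; origin at the centre of its underside

How it is judged:
On the way, in this order (a step that is already met when the one before it is completed fails the run):
1. the film frame lies flat on the piston, all four posts through its holes (z of frame_mid in the frame of seat between -0.002 and 0.0075 m and horizontal distance between frame_mid and seat below 0.004 m and angle between the z axis of frame_mid and the z axis of seat, either way round below 0.05 rad and angle between the x axis of frame_mid and the x axis of seat, either way round below 0.45 rad), for 0.2 s.
2. the cover is over the four heads and down on the seated frame, not yet turned (all of step 1 and horizontal distance between cover_grip and seat below 0.004 m and angle between the z axis of cover_grip and the z axis of seat, either way round below 0.04 rad and z of cover_grip in the frame of seat below 0.0445 m and angle between the x axis of cover_grip and the x axis of frame_mid, either way round below 0.12 rad), for 0.05 s.
3. the cover is pressed below the heads and turned towards its end stop (all of step 1 and horizontal distance between cover_grip and seat below 0.004 m and angle between the z axis of cover_grip and the z axis of seat, either way round below 0.04 rad and z of cover_grip in the frame of seat below 0.0428 m and angle between the x axis of cover_grip and the x axis of frame_mid, either way round above 0.3 rad), for 0.05 s.
At the end, for the whole second after the job is handed in: Frame flat on the piston on all four posts; cover level on it, centred within 4 mm, turned 25 degrees (within 3.5) against the frame, the heads in its pockets: handle centre 40.8 to 42.8 mm above seat (neither still pressed, nor unlocked, nor lying on the heads) (all of step 1 and horizontal distance between cover_grip and seat below 0.004 m and angle between the z axis of cover_grip and the z axis of seat, either way round below 0.04 rad and z of cover_grip in the frame of seat between 0.0408 and 0.0428 m and angle between the x axis of cover_grip and the x axis of frame_mid, either way round between 0.37 and 0.5 rad); the robot touches nothing.
It fails at once if the bottle, the small dish or the black block is pushed more than 25 mm from its place (distance of any of bottle_amber, dish_agar, mould from where it was at the start of the episode above 0.025 m).
It also fails if it takes over 67 s, if anything falls off the work surface, if the arm or the gripper's body presses on something with over 40 N, if the wrist force passes 120 N, or if a joint passes its speed limit or range.

## Robot

A 6-joint arm with a two-finger parallel gripper is mounted at the origin on the work surface; the furniture and walls round the work are solid. World frame = base frame: x ahead of the robot, y to its left, z up, the work surface at z = 0. Lengths are in m, angles in rad, forces in N, time in s.
With the tool pointing down it reaches from about 0.3 to 0.775 m from the base axis. Payload 14.6 kg.
Tool frame: the origin (TCP) lies midway between the tips of the shut fingers; the grasp point (between the pads) lies 19 mm behind it (grasp_offset is the distance from the TCP to the grasp point, in m); z points along the fingers, y is the line along which they close (so a half turn about z gives the same grasp; the last joint's range is limited). The gripper opens to 94 mm and grips with 3 to 60 N. Pads are 16 mm wide; open, the fingers measure 119 mm over their backs; the gripper's body (75 mm by 177 mm) begins 78 mm behind the grasp point.
Start: joints at [-1.24, 0.3, 1.521, -0, 1.321, -0.067], TCP at [0.213, -0.507, 0.205] pointing down, gripper open.
Joint ranges: [-3.03, 3.03], [-0.79, 2.21], [0.23, 2.52], [-1.04, 4.18], [0, 3.07], [-2.55, 2.55]. Speed limits (rad/s): [2.22, 2.22, 2.57, 3.14, 3.14, 3.14].

## Interface

Orientations are given as [roll, pitch, yaw] about the fixed x, y, z axes, in that order (R = Rz(yaw) Ry(pitch) Rx(roll)).
In Python, from station import * gives the robot as it stands. The module is installed in compiled form; this text tells all that it offers.
- The arm moves only by the tool send_rows, never from a script. Its argument "rows" is a list of rows, each an object of numbers: "dx", "dy", "dz": the shift along the tool's x, y, z in mm; "roll": the turn about the tool's z in degrees; "jaw": the closure, from -1 (fully open) to 1 (shut). In form: [{"dx": .., "dy": .., "dz": .., "roll": .., "jaw": ..}, ...]. A call has 1 to 12 rows; each row shifts and turns the commanded pose from where the row before left it, along the tool's axes as they then stand; what a row does not reach is not made up. A row lasts 1/12 s, in which the tool goes at most 41.7 mm and 7.16 degrees, less where a joint would pass 70% of its speed; a pose out of reach is approached as far as the arm can. A call is refused whole if a number of a shift passes 41.7 or a number of a turn 7.16, either way. A call with a gripper value outside its range is refused whole. The fingers move at their own pace and stop on an object; "force" is the grip in N (left out, the last holds). Time passes only in rows, so rows that do not move let the fingers close. It gives the time, the measured TCP pose, the force, the opening and the grip force at its end, in the units of the state.
- get_obs(): the state, without advancing time (a new reading comes with each control period).
- camera(name): name is "side" or "top" or "wrist"; returns a dict with "frame" (384x512x3 uint8, red, green, blue), "z_map" (384x512 float32, m along the optical axis (not along the pixel's ray), 0 where there is no reading), "camera_matrix" (3x3 intrinsics, pixels), "rvec" (rotation vector, rad) and "tvec" (3), from world to camera coordinates, as OpenCV has them. Camera axes: x right, y down, z forward; pixel columns grow to the right and rows downward; lengths in m; the calibration is good to about 2 mm. A picture is of the moment at which its call begins.
- hand_in(): hands the job in; it is judged then, once.
The state is a dict: "time_s": time; "qpos": joint angles; "joint_vel": joint speeds; "tau": joint torques, N m; "ee_pos": TCP position; "eef_rot": TCP orientation; "force": force on the tool from outside, world axes, zero at the start; "moment": the same for the moment, N m; "grip_width": finger opening in m; "grip_force": force on a finger pad.
Only numpy, scipy, OpenCV 4.12 (cv2) and the standard library are available. Lean on these libraries where they do the work, as an engineer would, in place of code of your own. Each camera call takes 0.05 s, during which the arm holds its last target. There are 200 camera calls.

## Working session

There is one attempt and no reset: what is moved stays moved. The work goes in short steps, Python scripts to look and compute and a tool call to move; the robot and the scene stay as the last step left them, time stands still between calls to the robot, and variables do not carry over. Pictures are saved under pics/ and viewed, at most 10 in all, crops included, and the job is handed in when it is done.

Besides the shell and the picture viewer there is one more tool, called after "Emit:" as a command line: name --argument value ..., lists and objects as JSON in quotes. send_rows: Moves the arm, as the interface text tells. Its arguments: {"type":"object","properties":{"rows":{"type":"array"},"force":{"type":"number"}},"required":["rows"]}

```bash
mkdir -p pics; cat > h.py <<'E'
from station import *
import numpy as np, cv2
def cam(n):
    c=camera(n); K=c["camera_matrix"];R=cv2.Rodrigues(np.array(c["rvec"],float))[0];t=np.array(c["tvec"],float).ravel()
    return c["frame"],c["z_map"],np.array(K),R,t
def ray(K,R,t,uv,z):
    uv=np.atleast_2d(uv).astype(float); d=np.c_[uv,np.ones(len(uv))]@np.linalg.inv(K).T@R; o=-R.T@t
    return o+d*((z-o[2])/d[:,2])[:,None]
def cloud(zm,K,R,t):
    v,u=np.mgrid[:zm.shape[0],:zm.shape[1]]
    p=np.stack([u*zm,v*zm,zm],-1)@np.linalg.inv(K).T
    return (p-t)@R
def save(n,f): cv2.imwrite("pics/"+n+".png",f[...,::-1])
E
python3 - <<'E'
from h import *
a=cam("top");b=cam("side")
f=np.hstack([cv2.resize(a[0],(800,600))]);save("top",f);save("side",b[0])
for n,c in(("top",a),("side",b)): print(n,c[2].round(1).tolist(),(-c[3].T@c[4]).round(3)); np.savez(n+".npz",f=c[0],z=c[1],K=c[2],R=c[3],t=c[4])
o=get_obs();print(o)
E
```

```text
top [[485.3, 0.0, 252.0], [0.0, 485.3, 189.9], [0.0, 0.0, 1.0]] [0.377 0.009 1.199]
side [[406.0, 0.0, 260.4], [0.0, 406.0, 200.2], [0.0, 0.0, 1.0]] [ 0.357 -0.657  0.656]
{'time_s': 0.1, 'qpos': array([-1.23961126e+00,  3.00409518e-01,  1.52149236e+00, -1.60740751e-05,
        1.32066891e+00, -6.65792917e-02]), 'joint_vel': array([ 0.00083215, -0.00225611, -0.00080966, -0.00065617,  0.00058663,
        0.00064877]), 'tau': array([ 1.82989454e-03, -5.32645261e+01, -3.53281188e+01,  7.10114487e-02,
        2.34947907e-02, -6.10089728e-05]), 'ee_pos': array([ 0.21298028, -0.50685405,  0.20495763]), 'eef_rot': array([-3.14061565e+00, -4.95398863e-05,  3.97768323e-01]), 'force': array([0.14070108, 1.03997883, 0.6859913 ]), 'moment': array([-0.01964926,  0.00884919, -0.00642628]), 'grip_force': 0.0, 'grip_width': 0.09376304804648133}
```

View pics/top.png

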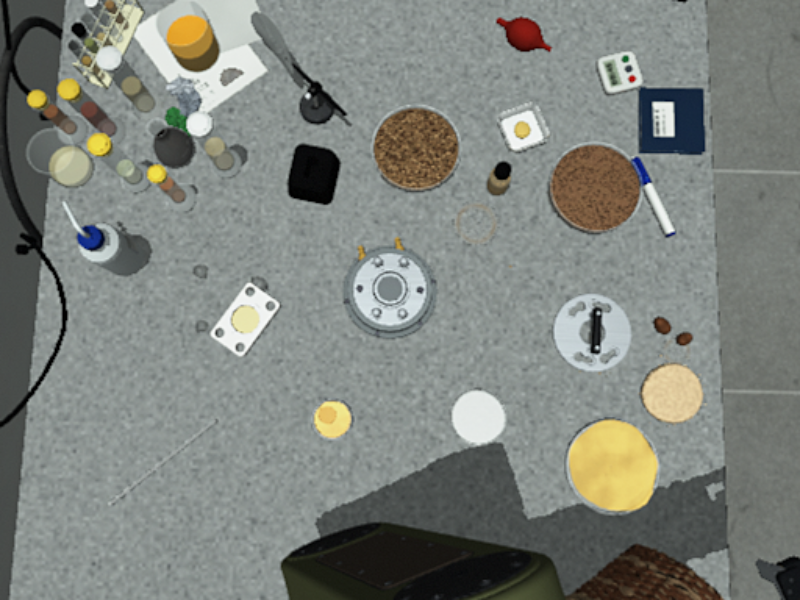

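View pics/side.png

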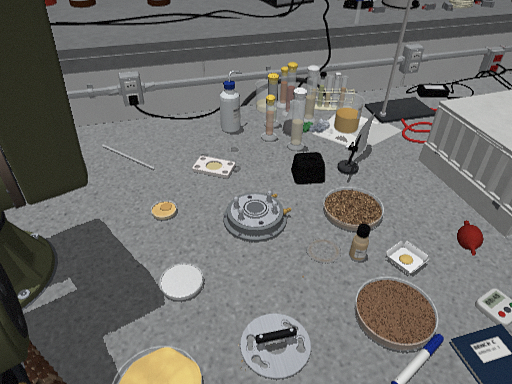

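Top view (800x600 px) shows the base at (390,290), the frame at (245,319), the cover at (592,332) with its bar almost vertical in the image, the mould at (315,173), the bottle at (499,178) and the dish at (333,419). Post heads appear near (377,262), (404,262), (376,314) and (403,314). In the side view the frame is at (214,167), the base at (255,213) and the cover at (276,345).

```bash
cat > m.py <<'E'
from h import *
d=np.load("top.npz");f,K,R,t=d["f"],d["K"],d["R"],d["t"]
def blob(m,x0,y0,x1,y1):
    mm=np.zeros(m.shape,np.uint8);mm[y0:y1,x0:x1]=m[y0:y1,x0:x1]
    c,_=cv2.findContours(mm,cv2.RETR_EXTERNAL,cv2.CHAIN_APPROX_NONE);return max(c,key=cv2.contourArea)
def rect(c,z):
    p=ray(K,R,t,c.reshape(-1,2),z)
    (cx,cy),(w,h),a=cv2.minAreaRect(p[:,:2].astype(np.float32)*1000)
    if w<h:w,h,a=h,w,a+90
    return cx,cy,w,h,(a+90)%180-90
g=f.astype(int);mn=g.min(2);mx=g.max(2)
fr=blob(((mx>200)&(mn>120)).astype(np.uint8),125,175,190,235);print("frame",rect(fr,.012))
ba=blob((mx<45).astype(np.uint8),350,180,405,240);print("bar",rect(ba,.038))
di=blob((mn>135).astype(np.uint8),340,180,415,245);
p=ray(K,R,t,di.reshape(-1,2),.006);print("cover",cv2.minEnclosingCircle((p[:,:2]*1000).astype(np.float32)))
ps=np.array([[377,262],[404,262],[376,314],[403,314]])*.64;print("posts",ray(K,R,t,ps,.06).round(4).tolist())
E
python3 m.py
```

```text
frame (514.1617431640625, 243.25054931640625, 103.59123992919922, 63.590232849121094, -33.860443115234375)
bar (507.2195739746094, -303.2544250488281, 68.46795654296875, 12.806992530822754, -3.527252197265625)
cover ((506.4608154296875, -302.3427429199219), 121.79789733886719)
posts [[0.6006, 0.0356, 0.06], [0.6016, -0.0057, 0.06], [0.5205, 0.0349, 0.06], [0.5215, -0.006, 0.06]]
```

Emit:
send_rows --rows '[{"dx": 27, "dy": -18, "dz": -4, "jaw": -1}, {"dx": 27, "dy": -18, "dz": -4, "jaw": -1}, {"dx": 27, "dy": -18, "dz": -4, "jaw": -1}, {"dx": 27, "dy": -18, "dz": -4, "jaw": -1}, {"dx": 27, "dy": -18, "dz": -4, "jaw": -1}, {"dx": 27, "dy": -18, "dz": -4, "jaw": -1}, {"dx": 27, "dy": -18, "dz": -4, "jaw": -1}, {"dx": 27, "dy": -18, "dz": -4, "jaw": -1}, {"dx": 27, "dy": -18, "dz": -4, "jaw": -1}, {"dx": 27, "dy": -18, "dz": -4, "jaw": -1}, {"dx": 27, "dy": -18, "dz": -4, "jaw": -1}, {"dx": 27, "dy": -18, "dz": -4, "jaw": -1}]'

```text
invalid input at $.rows[0]: expected keys dx, dy, dz, roll, jaw
```

Emit:
send_rows --rows '[{"dx": 27, "dy": -18, "roll": -7, "jaw": -1}, {"roll": -7, "jaw": -1}, {"roll": -7, "jaw": -1}, {"roll": -7, "jaw": -1}, {"roll": -7, "jaw": -1}, {"roll": -7, "jaw": -1}, {"roll": -7, "jaw": -1}, {"roll": -7, "jaw": -1}, {"roll": -7, "jaw": -1}, {"roll": -7, "jaw": -1}, {"roll": -7, "jaw": -1}, {"roll": -7, "jaw": -1}]'

```text
invalid input at $.rows[0]: expected keys dx, dy, dz, roll, jaw
```

```bash
python3 - <<'E'
from h import *
a=cam("wrist");save("w1",a[0]);np.savez("w1.npz",f=a[0],z=a[1],K=a[2],R=a[3],t=a[4])
print((-a[3].T@a[4]).round(3),a[3].round(2).tolist(),a[2].round(1).tolist());o=get_obs();print(o["ee_pos"],o["eef_rot"],o["qpos"])
E
```

```text
[ 0.279 -0.478  0.384] [[0.39, -0.92, -0.0], [-0.89, -0.38, 0.25], [-0.23, -0.1, -0.97]] [[338.7, 0.0, 250.7], [0.0, 338.7, 198.2], [0.0, 0.0, 1.0]]
[ 0.2130054  -0.50688232  0.20503441] [-3.14074466e+00 -8.92875301e-05  3.97780716e-01] [-1.23960852e+00  3.00350682e-01  1.52138720e+00  3.37098712e-05
  1.32070683e+00 -6.66013009e-02]
```

View pics/w1.png

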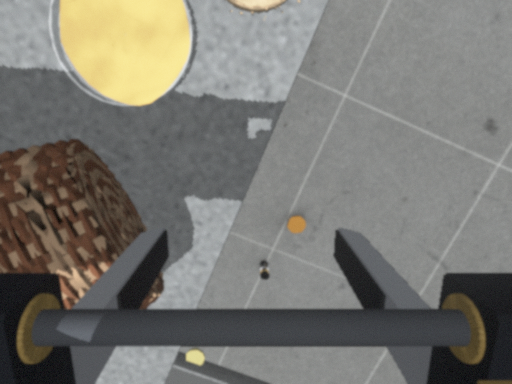

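The wrist view shows only the bench edge and the fingers, since the arm did not move: every row needs all the keys. I'll resend.

Emit:
send_rows --rows '[{"dx": 27, "dy": -18, "dz": -4, "roll": 0, "jaw": -1}, {"dx": 27, "dy": -18, "dz": -4, "roll": 0, "jaw": -1}, {"dx": 27, "dy": -18, "dz": -4, "roll": 0, "jaw": -1}, {"dx": 27, "dy": -18, "dz": -4, "roll": 0, "jaw": -1}, {"dx": 27, "dy": -18, "dz": -4, "roll": 0, "jaw": -1}, {"dx": 27, "dy": -18, "dz": -4, "roll": 0, "jaw": -1}, {"dx": 27, "dy": -18, "dz": -4, "roll": 0, "jaw": -1}, {"dx": 27, "dy": -18, "dz": -4, "roll": 0, "jaw": -1}, {"dx": 27, "dy": -18, "dz": -4, "roll": 0, "jaw": -1}, {"dx": 27, "dy": -18, "dz": -4, "roll": 0, "jaw": -1}, {"dx": 27, "dy": -18, "dz": -4, "roll": 0, "jaw": -1}, {"dx": 27, "dy": -18, "dz": -4, "roll": 0, "jaw": -1}]'

```text
time_s: 1.15
ee_pos: [0.4286, -0.1808, 0.2536]
eef_rot: [-3.142, 0.0, 0.398]
force: [1.0, -0.5, 0.4]
grip_width: 0.0938
grip_force: 0.0
```

Emit:
send_rows --rows '[{"dx": 27, "dy": -18, "dz": 0, "roll": 0, "jaw": -1}, {"dx": 27, "dy": -18, "dz": 0, "roll": 0, "jaw": -1}, {"dx": 27, "dy": -18, "dz": 0, "roll": 0, "jaw": -1}, {"dx": 27, "dy": -18, "dz": 0, "roll": 0, "jaw": -1}, {"dx": 27, "dy": -18, "dz": 0, "roll": 0, "jaw": -1}, {"dx": 27, "dy": -18, "dz": 0, "roll": 0, "jaw": -1}, {"dx": 27, "dy": -18, "dz": 0, "roll": 0, "jaw": -1}, {"dx": 10, "dy": -7, "dz": 0, "roll": 0, "jaw": -1}, {"dx": 0, "dy": 0, "dz": 0, "roll": -7, "jaw": -1}, {"dx": 0, "dy": 0, "dz": 0, "roll": -7, "jaw": -1}, {"dx": 0, "dy": 0, "dz": 0, "roll": -7, "jaw": -1}, {"dx": 0, "dy": 0, "dz": 0, "roll": -7, "jaw": -1}]'

```text
time_s: 2.15
ee_pos: [0.5598, 0.0169, 0.2532]
eef_rot: [-3.141, 0.0, 0.893]
force: [-0.7, 0.2, -0.5]
grip_width: 0.0942
grip_force: 0.0
```

Emit:
send_rows --rows '[{"dx": 0, "dy": 0, "dz": 0, "roll": -7, "jaw": -1}, {"dx": 0, "dy": 0, "dz": 0, "roll": -7, "jaw": -1}, {"dx": 0, "dy": 0, "dz": 0, "roll": -7, "jaw": -1}, {"dx": 0, "dy": 0, "dz": 0, "roll": -7, "jaw": -1}, {"dx": 0, "dy": 0, "dz": 0, "roll": -7, "jaw": -1}, {"dx": 0, "dy": 0, "dz": 0, "roll": -7, "jaw": -1}, {"dx": 0, "dy": 0, "dz": 0, "roll": -7, "jaw": -1}, {"dx": 0, "dy": 0, "dz": 0, "roll": -7, "jaw": -1}, {"dx": 0, "dy": 0, "dz": 0, "roll": -7, "jaw": -1}, {"dx": 0, "dy": 0, "dz": 0, "roll": -7, "jaw": -1}, {"dx": 0, "dy": 0, "dz": 0, "roll": -7, "jaw": -1}, {"dx": 0, "dy": 0, "dz": 0, "roll": -7, "jaw": -1}]'

```text
time_s: 3.15
ee_pos: [0.5598, 0.0168, 0.2533]
eef_rot: [-3.141, -0.0, 2.358]
force: [-0.2, -0.1, 0.1]
grip_width: 0.0942
grip_force: 0.0
```

```bash
python3 - <<'E'
from h import *
a=cam("wrist");save("w2",a[0]);np.savez("w2.npz",f=a[0],z=a[1],K=a[2],R=a[3],t=a[4])
print((-a[3].T@a[4]).round(3));o=get_obs();print(o["time_s"],o["ee_pos"],o["eef_rot"],o["qpos"])
E
```

```text
[0.508 0.068 0.432]
3.2 [0.55975624 0.01679162 0.25326716] [-3.14117860e+00 -2.75391619e-04  2.36775534e+00] [-3.53552114e-02  2.90980107e-01  1.42146364e+00 -1.22021145e-04
  1.42963129e+00 -8.32297089e-01]
```

View pics/w2.png

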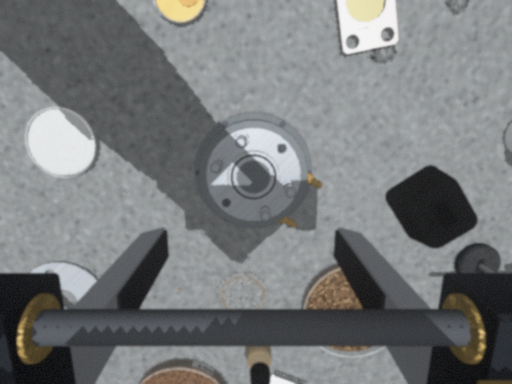

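The wrist view shows the stud ring centred at (254,177), with heads near (242,141), (215,167), (291,190) and (266,213). The gripper's shadow lies across it, so I'll locate the heads from depth.

```bash
cat > posts.py <<'E'
from h import *
import sys
for n in sys.argv[1:]:
    d=np.load(n+".npz");P=cloud(d["z"],d["K"],d["R"],d["t"])
    m=((P[...,2]>.051)&(P[...,2]<.068)&(np.hypot(P[...,0]-.561,P[...,1]-.015)<.062)&(d["z"]>0)).astype(np.uint8)
    k,l,s,c=cv2.connectedComponentsWithStats(m)
    q=[]
    for i in range(1,k):
        if s[i,4]<8: continue
        u,v=s[i,0]+s[i,2]/2-.5,s[i,1]+s[i,3]/2-.5
        top=P[l==i][:,2].max()
        w=ray(d["K"],d["R"],d["t"],[c[i]],.057)[0]; q.append(w); print(n,s[i,4],c[i].round(1),w.round(4),top.round(4),P[l==i].mean(0).round(4))
    q=np.array(q)
    if len(q)==4:
        (cx,cy),(w,h),a=cv2.minAreaRect((q[:,:2]*1000).astype(np.float32)); print("rect",q.mean(0).round(4),w,h,a)
E
python3 posts.py top w2
```

```text
top 24 [241.7 166. ] [0.6053 0.0347 0.057 ] 0.0639 [0.6049 0.0347 0.059 ]
top 22 [258.3 166.5] [ 0.6051 -0.005   0.057 ] 0.0642 [ 0.6046 -0.005   0.0593]
top 24 [240.7 199. ] [0.5256 0.0349 0.057 ] 0.0657 [0.5253 0.0349 0.0586]
top 24 [257.5 199.5] [ 0.5253 -0.0049  0.057 ] 0.0635 [ 0.5251 -0.0049  0.0589]
rect [0.5653 0.0149 0.057 ] 39.844356536865234 79.8727035522461 89.8675537109375
w2 111 [240.4 141.8] [0.5236 0.0369 0.057 ] 0.0611 [0.5235 0.037  0.0582]
w2 109 [215.4 167.1] [ 0.5236 -0.0029  0.057 ] 0.0612 [ 0.5235 -0.0026  0.0584]
w2 104 [290.  191.9] [0.6031 0.0367 0.057 ] 0.0617 [0.6028 0.0368 0.0584]
w2 100 [264.9 215.4] [ 0.6031 -0.003   0.057 ] 0.0616 [ 0.6027 -0.0028  0.0583]
rect [0.5633 0.0169 0.057 ] 39.783485412597656 79.56240844726562 89.88336944580078
```

Emit:
send_rows --rows '[{"dx": 0, "dy": 0, "dz": 0, "roll": -7, "jaw": -1}, {"dx": 0, "dy": 0, "dz": 0, "roll": -7, "jaw": -1}, {"dx": 0, "dy": 0, "dz": 0, "roll": -7, "jaw": -1}, {"dx": 0, "dy": 0, "dz": 0, "roll": -7, "jaw": -1}, {"dx": 0, "dy": 0, "dz": 0, "roll": -7, "jaw": -1}, {"dx": 0, "dy": 0, "dz": 0, "roll": -7, "jaw": -1}, {"dx": 0, "dy": 0, "dz": 0, "roll": -2.3, "jaw": -1}, {"dx": 0, "dy": 0, "dz": 0, "roll": 0, "jaw": -1}]'

```text
time_s: 3.87
ee_pos: [0.5598, 0.0169, 0.2533]
eef_rot: [-3.142, -0.0, 3.125]
force: [0.6, -0.8, 0.2]
grip_width: 0.0937
grip_force: 0.0
```

```bash
python3 - <<'E'
from h import *
a=cam("wrist");np.savez("w3.npz",f=a[0],z=a[1],K=a[2],R=a[3],t=a[4])
o=get_obs();print(o["time_s"],o["ee_pos"],o["eef_rot"],o["qpos"],(-a[3].T@a[4]).round(4),a[3].round(3).tolist())
E
python3 posts.py w3
```

```text
3.9167 [0.55985804 0.01696158 0.25334474] [-3.14155236e+00 -3.00446674e-04  3.12202250e+00] [-3.50816019e-02  2.91067319e-01  1.42117468e+00 -4.53976625e-05
  1.42965044e+00 -1.58630139e+00] [0.4871 0.0187 0.4323] [[0.017, 1.0, -0.001], [0.968, -0.016, 0.251], [0.251, -0.005, -0.968]]
w3 111 [267.9 144.8] [0.5238 0.0367 0.057 ] 0.0612 [0.5236 0.0366 0.0583]
w3 112 [231.6 145.4] [ 0.5238 -0.0032  0.057 ] 0.0614 [ 0.5236 -0.0031  0.0584]
w3 99 [233.8 214.4] [ 0.6032 -0.0031  0.057 ] 0.0613 [ 0.6028 -0.003   0.0583]
w3 101 [268. 214.] [0.6034 0.0365 0.057 ] 0.0611 [0.6029 0.0364 0.0584]
rect [0.5635 0.0167 0.057 ] 79.59661865234375 39.85200881958008 0.012723905965685844
```

Emit:
send_rows --rows '[{"dx": 7.5, "dy": 32.5, "dz": 0, "roll": 0, "jaw": -1}, {"dx": 7.5, "dy": 32.5, "dz": 0, "roll": 0, "jaw": -1}, {"dx": 7.5, "dy": 32.5, "dz": 0, "roll": 0, "jaw": -1}, {"dx": 7.5, "dy": 32.5, "dz": 0, "roll": 0, "jaw": -1}, {"dx": 7.5, "dy": 32.5, "dz": 0, "roll": 0, "jaw": -1}, {"dx": 7.5, "dy": 32.5, "dz": 0, "roll": 0, "jaw": -1}, {"dx": 7, "dy": 32, "dz": 0, "roll": 0, "jaw": -1}, {"dx": 0, "dy": 0, "dz": 15, "roll": 6.6, "jaw": -1}, {"dx": 0, "dy": 0, "dz": 15, "roll": 6.6, "jaw": -1}, {"dx": 0, "dy": 0, "dz": 15, "roll": 6.6, "jaw": -1}, {"dx": 0, "dy": 0, "dz": 15, "roll": 6.6, "jaw": -1}, {"dx": 0, "dy": 0, "dz": 15, "roll": 6.4, "jaw": -1}]'

```text
time_s: 4.92
ee_pos: [0.5115, 0.2449, 0.1777]
eef_rot: [-3.141, -0.0, 2.543]
force: [1.1, 0.2, 0.1]
grip_width: 0.0937
grip_force: 0.0
```

Emit:
send_rows --rows '[{"dx": 0, "dy": 0, "dz": 0, "roll": 0, "jaw": -1}, {"dx": 0, "dy": 0, "dz": 0, "roll": 0, "jaw": -1}]'

```text
time_s: 5.08
ee_pos: [0.5115, 0.2449, 0.1783]
eef_rot: [-3.141, -0.001, 2.554]
force: [0.6, -0.4, 0.1]
grip_width: 0.0937
grip_force: 0.0
```

```bash
cat > fr.py <<'E'
from h import *
import sys
def frame(name,ztop,box=(0,0,512,384)):
    a=cam("wrist");f,K,R,t=a[0],a[2],a[3],a[4];save(name,f)
    g=f.astype(int);m=((g.min(2)>165)).astype(np.uint8); m[:box[1]]=0;m[box[3]:]=0;m[:,:box[0]]=0;m[:,box[2]:]=0
    c,_=cv2.findContours(m,cv2.RETR_EXTERNAL,cv2.CHAIN_APPROX_NONE);c=max(c,key=cv2.contourArea)
    p=ray(K,R,t,c.reshape(-1,2),ztop)
    (cx,cy),(w,h),an=cv2.minAreaRect(p[:,:2].astype(np.float32)*1000)
    if w<h:w,h,an=h,w,an+90
    an=(an+90)%180-90
    o=get_obs();y=o["eef_rot"][2];d=np.array([cx,cy])-o["ee_pos"][:2]*1000
    print("frame",cx,cy,w,h,an,"tcp",o["ee_pos"].round(4),np.degrees(y).round(2),o["time_s"])
    print("tool dx,dy",(d@[np.cos(y),np.sin(y)]).round(1),(d@[np.sin(y),-np.cos(y)]).round(1),"roll",((np.degrees(y)-an+90)%180-90).round(2))
if __name__=="__main__": frame(sys.argv[1],float(sys.argv[2]))
E
python3 fr.py w4 .012
```

```text
frame 493.4843444824219 257.40936279296875 65.40789794921875 56.61880111694336 56.34611892700195 tcp [0.5118 0.2451 0.1792] 146.41 5.1333
tool dx,dy 22.1 0.1 roll -89.93
```

View pics/w4.png

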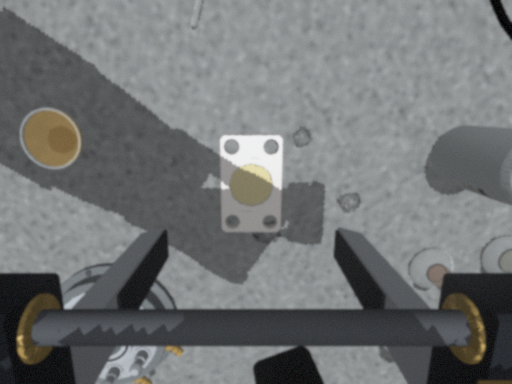

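The frame spans about x 220–283 and y 135–233 and is half in shadow, so I'll use depth instead of brightness.

```bash
cat > fr.py <<'E'
from h import *
import sys
def rectz(zlo,zhi,zpl,c0,r):
    f,zm,K,R,t=cam("wrist");P=cloud(zm,K,R,t)
    m=((P[...,2]>zlo)&(P[...,2]<zhi)&(zm>0)&(np.hypot(P[...,0]-c0[0],P[...,1]-c0[1])<r)).astype(np.uint8)
    m=cv2.morphologyEx(m,cv2.MORPH_OPEN,np.ones((3,3),np.uint8))
    c,_=cv2.findContours(m,cv2.RETR_EXTERNAL,cv2.CHAIN_APPROX_NONE);c=max(c,key=cv2.contourArea)
    p=ray(K,R,t,c.reshape(-1,2),zpl)
    (cx,cy),(w,h),an=cv2.minAreaRect(p[:,:2].astype(np.float32)*1000)
    if w<h:w,h,an=h,w,an+90
    an=(an+90)%180-90
    o=get_obs();y=o["eef_rot"][2];d=np.array([cx,cy])-o["ee_pos"][:2]*1000
    print("rect",cx,cy,w,h,an,"tcp",o["ee_pos"].round(4),np.degrees(y).round(2),o["time_s"])
    print("tool dx,dy",(d@[np.cos(y),np.sin(y)]).round(1),(d@[np.sin(y),-np.cos(y)]).round(1),"roll",((np.degrees(y)-an+90)%180-90).round(2),"z",np.median(P[...,2][m>0]).round(4))
    return f
if __name__=="__main__": rectz(*map(float,sys.argv[1:4]),(float(sys.argv[4]),float(sys.argv[5])),float(sys.argv[6]))
E
python3 fr.py .007 .03 .012 .512 .245 .075
```

```text
rect 513.0518188476562 243.70895385742188 103.44961547851562 63.79534912109375 -33.77762222290039 tcp [0.512  0.2451 0.1795] 146.41 5.1833
tool dx,dy -1.7 -0.6 roll 0.19 z 0.0118
```

Emit:
send_rows --rows '[{"dx": -1.7, "dy": -0.6, "dz": 25, "roll": 0.2, "jaw": -1}, {"dx": 0, "dy": 0, "dz": 30, "roll": 0, "jaw": -1}, {"dx": 0, "dy": 0, "dz": 30, "roll": 0, "jaw": -1}, {"dx": 0, "dy": 0, "dz": 30, "roll": 0, "jaw": -1}, {"dx": 0, "dy": 0, "dz": 25, "roll": 0, "jaw": -1}, {"dx": 0, "dy": 0, "dz": 15, "roll": 0, "jaw": -1}, {"dx": 0, "dy": 0, "dz": 10, "roll": 0, "jaw": -1}, {"dx": 0, "dy": 0, "dz": 5, "roll": 0, "jaw": -1}, {"dx": 0, "dy": 0, "dz": 4, "roll": 0, "jaw": -1}, {"dx": 0, "dy": 0, "dz": 0, "roll": 0, "jaw": -1}, {"dx": 0, "dy": 0, "dz": 0, "roll": 0, "jaw": 1}, {"dx": 0, "dy": 0, "dz": 0, "roll": 0, "jaw": 1}]' --force 25

```text
time_s: 6.18
ee_pos: [0.5132, 0.2439, 0.0054]
eef_rot: [3.14, 0.001, 2.55]
force: [0.8, 1.0, 0.1]
grip_width: 0.0842
grip_force: 0.0
```

Emit:
send_rows --rows '[{"dx": 0, "dy": 0, "dz": 0, "roll": 0, "jaw": 1}, {"dx": 0, "dy": 0, "dz": 0, "roll": 0, "jaw": 1}, {"dx": 0, "dy": 0, "dz": 0, "roll": 0, "jaw": 1}, {"dx": 0, "dy": 0, "dz": 0, "roll": 0, "jaw": 1}, {"dx": 0, "dy": 0, "dz": 0, "roll": 0, "jaw": 1}]'

```text
time_s: 6.6
ee_pos: [0.5129, 0.2437, 0.0047]
eef_rot: [3.141, 0.0, 2.55]
force: [-0.6, 0.6, 3.0]
grip_width: 0.0637
grip_force: 25.0
```

Emit:
send_rows --rows '[{"dx": 0, "dy": 0, "dz": -10, "roll": 0, "jaw": 1}, {"dx": 0, "dy": 0, "dz": -20, "roll": 0, "jaw": 1}, {"dx": 0, "dy": 0, "dz": -30, "roll": 0, "jaw": 1}, {"dx": 0, "dy": 0, "dz": -30, "roll": 0, "jaw": 1}, {"dx": 0, "dy": 0, "dz": -30, "roll": 0, "jaw": 1}, {"dx": 0, "dy": 0, "dz": -25, "roll": -6.8, "jaw": 1}, {"dx": 0, "dy": 0, "dz": 0, "roll": -6.8, "jaw": 1}, {"dx": 0, "dy": 0, "dz": 0, "roll": -6.8, "jaw": 1}, {"dx": 0, "dy": 0, "dz": 0, "roll": -6.8, "jaw": 1}, {"dx": 0, "dy": 0, "dz": 0, "roll": -6.6, "jaw": 1}, {"dx": 0, "dy": 0, "dz": 0, "roll": 0, "jaw": 1}]'

```text
time_s: 7.52
ee_pos: [0.5126, 0.2436, 0.15]
eef_rot: [3.142, 0.0, -3.138]
force: [-1.5, 0.8, -0.6]
grip_width: 0.0635
grip_force: 25.0
```

Emit:
send_rows --rows '[{"dx": -6, "dy": -27, "dz": 0, "roll": 0, "jaw": 1}, {"dx": -6, "dy": -27, "dz": 0, "roll": 0, "jaw": 1}, {"dx": -6, "dy": -27, "dz": 0, "roll": 0, "jaw": 1}, {"dx": -6, "dy": -27, "dz": 0, "roll": 0, "jaw": 1}, {"dx": -6, "dy": -27, "dz": 0, "roll": 0, "jaw": 1}, {"dx": -6, "dy": -27, "dz": 0, "roll": 0, "jaw": 1}, {"dx": -6, "dy": -27, "dz": 0, "roll": 0, "jaw": 1}, {"dx": -6, "dy": -27, "dz": 0, "roll": 0, "jaw": 1}, {"dx": -2.4, "dy": -11, "dz": 0, "roll": 0, "jaw": 1}, {"dx": 0, "dy": 0, "dz": 0, "roll": 0, "jaw": 1}, {"dx": 0, "dy": 0, "dz": 0, "roll": 0, "jaw": 1}]'

```text
time_s: 8.43
ee_pos: [0.5625, 0.0168, 0.1495]
eef_rot: [3.141, -0.0, 3.137]
force: [-0.2, -0.1, -0.9]
grip_width: 0.0634
grip_force: 25.0
```

```bash
sed 's/>.051/>.0585/; s/,.057)/,.060)/' posts.py > posts2.py; python3 posts2.py w2 w3; python3 fr.py .145 .175 .1575 .563 .017 .075
```

```text
w2 58 [240.2 142.1] [0.5235 0.0368 0.06  ] 0.0611 [0.5236 0.0367 0.0596]
w2 56 [215.1 167.8] [ 0.5237 -0.003   0.06  ] 0.0612 [ 0.5237 -0.0031  0.0599]
w2 56 [290.6 192.9] [0.6037 0.0367 0.06  ] 0.0617 [0.6038 0.0367 0.0598]
w2 50 [265.3 216.4] [ 0.6035 -0.003   0.06  ] 0.0616 [ 0.6035 -0.003   0.0599]
rect [0.5636 0.0168 0.06  ] 39.7967643737793 80.16178131103516 89.94425964355469
w3 59 [268.  144.9] [0.5237 0.0367 0.06  ] 0.0612 [0.5237 0.0367 0.0598]
w3 53 [231.4 145.7] [ 0.5238 -0.0033  0.06  ] 0.0614 [ 0.5239 -0.0033  0.0598]
w3 58 [233.4 215.1] [ 0.6031 -0.0034  0.06  ] 0.0613 [ 0.6032 -0.0034  0.0597]
w3 54 [268.5 214.9] [0.6036 0.0369 0.06  ] 0.0611 [0.6036 0.0369 0.0598]
rect [0.5635 0.0167 0.06  ] 79.88285827636719 40.30698013305664 0.16942940652370453
rect 554.2394409179688 17.152263641357422 94.55298614501953 88.590087890625 89.73172760009766 tcp [0.5625 0.0174 0.1495] 179.82 8.4833
tool dx,dy 8.2 -0.3 roll -89.91 z 0.1562
```

Emit:
send_rows --rows '[{"dx": -1, "dy": -0.3, "dz": 15, "roll": 0, "jaw": 1}, {"dx": 0, "dy": 0, "dz": 20, "roll": 0, "jaw": 1}, {"dx": 0, "dy": 0, "dz": 20, "roll": 0, "jaw": 1}, {"dx": 0, "dy": 0, "dz": 15, "roll": 0, "jaw": 1}, {"dx": 0, "dy": 0, "dz": 10, "roll": 0, "jaw": 1}, {"dx": 0, "dy": 0, "dz": 0, "roll": 0, "jaw": 1}, {"dx": 0, "dy": 0, "dz": 0, "roll": 0, "jaw": 1}]'

```text
time_s: 9.07
ee_pos: [0.5637, 0.017, 0.0697]
eef_rot: [3.142, -0.0, 3.14]
force: [-0.3, -0.2, -0.5]
grip_width: 0.0638
grip_force: 25.0
```

Emit:
send_rows --rows '[{"dx": 0, "dy": 0, "dz": 2, "roll": 0, "jaw": 1}, {"dx": 0, "dy": 0, "dz": 2, "roll": 0, "jaw": 1}, {"dx": 0, "dy": 0, "dz": 2, "roll": 0, "jaw": 1}, {"dx": 0, "dy": 0, "dz": 0, "roll": 0, "jaw": 1}]'

```text
time_s: 9.4
ee_pos: [0.5637, 0.0163, 0.0634]
eef_rot: [3.142, 0.0, 3.14]
force: [-1.3, 0.2, -1.2]
grip_width: 0.0637
grip_force: 25.0
```

Emit:
send_rows --rows '[{"dx": 0, "dy": 0, "dz": 2, "roll": 0, "jaw": 1}, {"dx": 0, "dy": 0, "dz": 2, "roll": 0, "jaw": 1}, {"dx": 0, "dy": 0, "dz": 1, "roll": 0, "jaw": 1}, {"dx": 0, "dy": 0, "dz": 0, "roll": 0, "jaw": 1}]'

```text
time_s: 9.73
ee_pos: [0.5635, 0.0162, 0.0581]
eef_rot: [-3.142, -0.0, 3.14]
force: [-0.4, 0.4, -0.8]
grip_width: 0.0637
grip_force: 25.0
```

Emit:
send_rows --rows '[{"dx": 0, "dy": 0, "dz": 2, "roll": 0, "jaw": 1}, {"dx": 0, "dy": 0, "dz": 2, "roll": 0, "jaw": 1}, {"dx": 0, "dy": 0, "dz": 1, "roll": 0, "jaw": 1}, {"dx": 0, "dy": 0, "dz": 0, "roll": 0, "jaw": 1}]'

```text
time_s: 10.07
ee_pos: [0.5635, 0.0163, 0.0531]
eef_rot: [3.142, -0.001, 3.14]
force: [0.1, -0.2, -0.9]
grip_width: 0.0637
grip_force: 25.0
```

Emit:
send_rows --rows '[{"dx": 0, "dy": 0, "dz": 2, "roll": 0, "jaw": 1}, {"dx": 0, "dy": 0, "dz": 2, "roll": 0, "jaw": 1}, {"dx": 0, "dy": 0, "dz": 1, "roll": 0, "jaw": 1}, {"dx": 0, "dy": 0, "dz": 0, "roll": 0, "jaw": 1}]'

```text
time_s: 10.4
ee_pos: [0.5636, 0.0163, 0.0482]
eef_rot: [3.142, -0.0, 3.14]
force: [0.3, 0.2, -0.7]
grip_width: 0.0636
grip_force: 25.0
```

Emit:
send_rows --rows '[{"dx": 0, "dy": 0, "dz": 2, "roll": 0, "jaw": 1}, {"dx": 0, "dy": 0, "dz": 2, "roll": 0, "jaw": 1}, {"dx": 0, "dy": 0, "dz": 0, "roll": 0, "jaw": 1}]'

```text
time_s: 10.65
ee_pos: [0.5635, 0.0163, 0.044]
eef_rot: [3.142, -0.001, 3.14]
force: [0.2, 0.0, -0.5]
grip_width: 0.0635
grip_force: 25.0
```

Emit:
send_rows --rows '[{"dx": 0, "dy": 0, "dz": 1, "roll": 0, "jaw": 1}, {"dx": 0, "dy": 0, "dz": 0.5, "roll": 0, "jaw": 1}, {"dx": 0, "dy": 0, "dz": 0, "roll": 0, "jaw": 1}]'

```text
time_s: 10.9
ee_pos: [0.5637, 0.0162, 0.0429]
eef_rot: [-3.142, -0.0, 3.14]
force: [-0.4, 0.2, -0.6]
grip_width: 0.0639
grip_force: 25.0
```

Emit:
send_rows --rows '[{"dx": 0, "dy": 0, "dz": 0.5, "roll": 0, "jaw": 1}, {"dx": 0, "dy": 0, "dz": 0, "roll": 0, "jaw": -1}, {"dx": 0, "dy": 0, "dz": 0, "roll": 0, "jaw": -1}, {"dx": 0, "dy": 0, "dz": 0, "roll": 0, "jaw": -1}, {"dx": 0, "dy": 0, "dz": 0, "roll": 0, "jaw": -1}, {"dx": 0, "dy": 0, "dz": -10, "roll": 0, "jaw": -1}, {"dx": 0, "dy": 0, "dz": -20, "roll": 0, "jaw": -1}, {"dx": 0, "dy": 0, "dz": -25, "roll": 0, "jaw": -1}, {"dx": 0, "dy": 0, "dz": -25, "roll": 0, "jaw": -1}, {"dx": 0, "dy": 0, "dz": -25, "roll": 0, "jaw": -1}, {"dx": 0, "dy": 0, "dz": -25, "roll": 0, "jaw": -1}, {"dx": 0, "dy": 0, "dz": 0, "roll": 0, "jaw": -1}]'

```text
time_s: 11.9
ee_pos: [0.5654, 0.0162, 0.1783]
eef_rot: [-3.141, 0.008, 3.14]
force: [-0.2, -0.1, 1.4]
grip_width: 0.0941
grip_force: 0.0
```

```bash
cat > chk.py <<'E'
from h import *
import sys
f,zm,K,R,t=cam("wrist");save(sys.argv[1],f);P=cloud(zm,K,R,t);np.savez(sys.argv[1]+".npz",f=f,z=zm,K=K,R=R,t=t)
q=P.reshape(-1,3);c=np.array([.5636,.0165])
m=(abs(q[:,0]-c[0])<.05)&(abs(q[:,1]-c[1])<.03)&(q[:,2]>.04)&(q[:,2]<.055);s=q[m]
A=np.c_[s[:,:2]-c,np.ones(len(s))];k=np.linalg.lstsq(A,s[:,2],rcond=None)[0];print("plane tilt,z",k.round(4),len(s))
E
python3 chk.py w5; python3 fr.py .045 .054 .050 .5636 .0165 .07;python3 posts2.py w5
```

```text
plane tilt,z [-0.0042  0.0002  0.0482] 6085
rect 564.3059692382812 16.378623962402344 103.42512512207031 63.785980224609375 -0.02219390869140625 tcp [0.5639 0.0163 0.1736] 179.89 12.0
tool dx,dy -0.4 0.1 roll -0.08 z 0.0498
w5 89 [228.3 146.2] [ 0.5236 -0.0029  0.06  ] 0.0616 [ 0.5236 -0.003   0.0597]
w5 89 [273.8 146.1] [0.5236 0.0368 0.06  ] 0.0611 [0.5236 0.0368 0.0597]
w5 82 [229.3 231.9] [ 0.603  -0.0035  0.06  ] 0.0617 [ 0.6031 -0.0035  0.0597]
w5 76 [272.5 232.2] [0.6034 0.0368 0.06  ] 0.0615 [0.6035 0.0368 0.0598]
rect [0.5634 0.0168 0.06  ] 79.76709747314453 40.26548767089844 0.007840102538466454
```

View pics/w5.png

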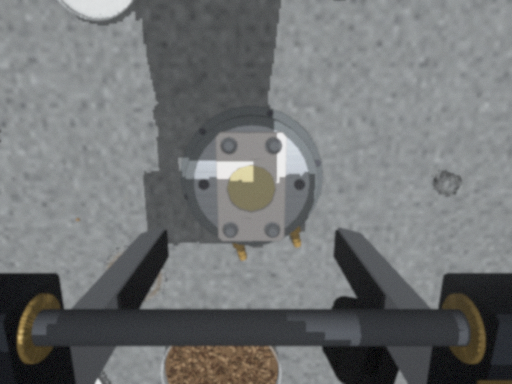

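The frame (centre about (251,187)) is seated on all four posts, with its top at 50 mm and level. Next is the cover.

Emit:
send_rows --rows '[{"dx": 5.8, "dy": -31.8, "dz": 0, "roll": 0, "jaw": -1}, {"dx": 5.8, "dy": -31.8, "dz": 0, "roll": 0, "jaw": -1}, {"dx": 5.8, "dy": -31.8, "dz": 0, "roll": 0, "jaw": -1}, {"dx": 5.8, "dy": -31.8, "dz": 0, "roll": 0, "jaw": -1}, {"dx": 5.8, "dy": -31.8, "dz": 0, "roll": 0, "jaw": -1}, {"dx": 5.8, "dy": -31.8, "dz": 0, "roll": 0, "jaw": -1}, {"dx": 5.8, "dy": -31.8, "dz": 0, "roll": 0, "jaw": -1}, {"dx": 5.8, "dy": -31.8, "dz": 0, "roll": 0, "jaw": -1}, {"dx": 5.8, "dy": -31.8, "dz": 0, "roll": 0, "jaw": -1}, {"dx": 5.8, "dy": -31.8, "dz": 0, "roll": 3.4, "jaw": -1}, {"dx": 0, "dy": 0, "dz": 0, "roll": 0, "jaw": -1}, {"dx": 0, "dy": 0, "dz": 0, "roll": 0, "jaw": -1}]'

```text
time_s: 13.0
ee_pos: [0.5042, -0.3025, 0.1711]
eef_rot: [3.14, -0.002, 3.078]
force: [0.0, 0.8, -1.7]
grip_width: 0.0939
grip_force: 0.0
```

```bash
python3 fr.py .031 .05 .038 .5055 -.3013 .06; python3 fr.py .003 .012 .006 .5055 -.3013 .08;python3 chk.py w6
```

```text
rect 505.632080078125 -304.769287109375 70.03208923339844 11.529345512390137 -3.5042724609375 tcp [ 0.5046 -0.3014  0.1713] 176.47 13.05
tool dx,dy -1.2 -3.3 roll -0.02 z 0.0375
rect 506.2530822753906 -304.87347412109375 122.87752532958984 121.97201538085938 86.4501724243164 tcp [ 0.505  -0.3008  0.1717] 176.54 13.1
tool dx,dy -1.5 -3.9 roll -89.91 z 0.0058
plane tilt,z [0. 0. 0.] 0
```

View pics/w6.png

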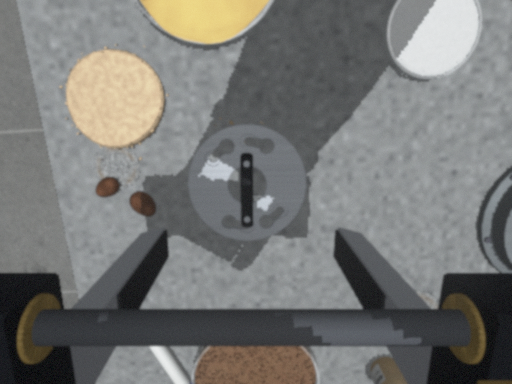

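Cover centre is at about (247,183), with the bar nearly vertical in the image and clear of its neighbours. I'll grip it.

Emit:
send_rows --rows '[{"dx": -1.3, "dy": -3.6, "dz": 25, "roll": 0, "jaw": -1}, {"dx": 0, "dy": 0, "dz": 30, "roll": 0, "jaw": -1}, {"dx": 0, "dy": 0, "dz": 30, "roll": 0, "jaw": -1}, {"dx": 0, "dy": 0, "dz": 30, "roll": 0, "jaw": -1}, {"dx": 0, "dy": 0, "dz": 20, "roll": 0, "jaw": -1}, {"dx": 0, "dy": 0, "dz": 15, "roll": 0, "jaw": -1}, {"dx": 0, "dy": 0, "dz": 8, "roll": 0, "jaw": -1}, {"dx": 0, "dy": 0, "dz": 0, "roll": 0, "jaw": -1}, {"dx": 0, "dy": 0, "dz": 0, "roll": 0, "jaw": 1}, {"dx": 0, "dy": 0, "dz": 0, "roll": 0, "jaw": 1}, {"dx": 0, "dy": 0, "dz": 0, "roll": 0, "jaw": 1}, {"dx": 0, "dy": 0, "dz": 0, "roll": 0, "jaw": 1}]' --force 50

```text
time_s: 14.15
ee_pos: [0.5066, -0.3055, 0.0154]
eef_rot: [-3.141, 0.001, 3.08]
force: [-0.3, 0.7, -0.1]
grip_width: 0.0709
grip_force: 0.0
```

Emit:
send_rows --rows '[{"dx": 0, "dy": 0, "dz": 0, "roll": 0, "jaw": 1}, {"dx": 0, "dy": 0, "dz": 0, "roll": 0, "jaw": 1}, {"dx": 0, "dy": 0, "dz": 0, "roll": 0, "jaw": 1}, {"dx": 0, "dy": 0, "dz": 0, "roll": 0, "jaw": 1}, {"dx": 0, "dy": 0, "dz": 0, "roll": 0, "jaw": 1}, {"dx": 0, "dy": 0, "dz": 0, "roll": 0, "jaw": 1}]'

```text
time_s: 14.65
ee_pos: [0.5062, -0.3053, 0.0144]
eef_rot: [3.142, -0.0, 3.08]
force: [-0.6, -0.4, -0.8]
grip_width: 0.0305
grip_force: 0.0
```

Emit:
send_rows --rows '[{"dx": 0, "dy": 0, "dz": 0, "roll": 0, "jaw": 1}, {"dx": 0, "dy": 0, "dz": 0, "roll": 0, "jaw": 1}, {"dx": 0, "dy": 0, "dz": 0, "roll": 0, "jaw": 1}, {"dx": 0, "dy": 0, "dz": 0, "roll": 0, "jaw": 1}, {"dx": 0, "dy": 0, "dz": 0, "roll": 0, "jaw": 1}]'

```text
time_s: 15.07
ee_pos: [0.5062, -0.3053, 0.0145]
eef_rot: [3.142, 0.0, 3.08]
force: [0.7, -0.1, 0.5]
grip_width: 0.0113
grip_force: 50.0
```

Emit:
send_rows --rows '[{"dx": 0, "dy": 0, "dz": -8, "roll": 0, "jaw": 1}, {"dx": 0, "dy": 0, "dz": -18, "roll": 0, "jaw": 1}, {"dx": 0, "dy": 0, "dz": -28, "roll": 0, "jaw": 1}, {"dx": 0, "dy": 0, "dz": -28, "roll": 0, "jaw": 1}, {"dx": 0, "dy": 0, "dz": -28, "roll": 0, "jaw": 1}, {"dx": 0, "dy": 0, "dz": -20, "roll": -1.8, "jaw": 1}, {"dx": 0, "dy": 0, "dz": -10, "roll": -1.7, "jaw": 1}, {"dx": 0, "dy": 0, "dz": 0, "roll": 0, "jaw": 1}]'

```text
time_s: 15.73
ee_pos: [0.5068, -0.3057, 0.1574]
eef_rot: [-3.139, 0.003, -3.14]
force: [-0.0, -0.7, -3.0]
grip_width: 0.0118
grip_force: 50.0
```

Emit:
send_rows --rows '[{"dx": -3, "dy": 16, "dz": 0, "roll": 0, "jaw": 1}, {"dx": -5, "dy": 30, "dz": 0, "roll": 0, "jaw": 1}, {"dx": -5.4, "dy": 30, "dz": 0, "roll": 0, "jaw": 1}, {"dx": -5.4, "dy": 30, "dz": 0, "roll": 0, "jaw": 1}, {"dx": -5.4, "dy": 30, "dz": 0, "roll": 0, "jaw": 1}, {"dx": -5.4, "dy": 30, "dz": 0, "roll": 0, "jaw": 1}, {"dx": -5.4, "dy": 30, "dz": 0, "roll": 0, "jaw": 1}, {"dx": -5.4, "dy": 30, "dz": 0, "roll": 0, "jaw": 1}, {"dx": -5.4, "dy": 30, "dz": 0, "roll": 0, "jaw": 1}, {"dx": -5.4, "dy": 30, "dz": 0, "roll": 0, "jaw": 1}, {"dx": -3.6, "dy": 24, "dz": 0, "roll": 0, "jaw": 1}, {"dx": -2.6, "dy": 12, "dz": 0, "roll": 0, "jaw": 1}]'

```text
time_s: 16.73
ee_pos: [0.5632, 0.0193, 0.1535]
eef_rot: [3.141, -0.002, -3.141]
force: [0.0, -0.1, -3.3]
grip_width: 0.0116
grip_force: 50.0
```

Emit:
send_rows --rows '[{"dx": 0, "dy": 0, "dz": 20, "roll": 0, "jaw": 1}, {"dx": 0, "dy": 0, "dz": 20, "roll": 0, "jaw": 1}, {"dx": 0, "dy": 0, "dz": 15, "roll": 0, "jaw": 1}, {"dx": 0, "dy": 0, "dz": 10, "roll": 0, "jaw": 1}, {"dx": 0, "dy": 0, "dz": 0, "roll": 0, "jaw": 1}, {"dx": 0, "dy": 0, "dz": 0, "roll": 0, "jaw": 1}]'

```text
time_s: 17.23
ee_pos: [0.5635, 0.0164, 0.0893]
eef_rot: [3.142, -0.001, 3.141]
force: [0.3, -0.6, -2.6]
grip_width: 0.0116
grip_force: 50.0
```

```bash
python3 - <<'E'
from h import *
f,zm,K,R,t=cam("wrist");save("w7",f)
o=get_obs();print(o["time_s"],o["ee_pos"],np.degrees(o["eef_rot"]),o["force"])
E
python3 fr.py .072 .088 .0795 .5636 .0167 .08
```

```text
17.2833 [0.56393853 0.01642104 0.09008268] [-1.79996226e+02  3.68655030e-02  1.79958483e+02] [-0.10188129 -0.1026126  -2.94804655]
rect 544.4337158203125 16.558395385742188 124.22098541259766 84.85719299316406 89.97242736816406 tcp [0.5641 0.0164 0.0904] 179.97 17.3333
tool dx,dy 19.6 0.1 roll 89.99 z 0.0814
```

Emit:
send_rows --rows '[{"dx": 0, "dy": 0, "dz": 6, "roll": 0, "jaw": 1}, {"dx": 0, "dy": 0, "dz": 5, "roll": 0, "jaw": 1}, {"dx": 0, "dy": 0, "dz": 2, "roll": 0, "jaw": 1}, {"dx": 0, "dy": 0, "dz": 2, "roll": 0, "jaw": 1}, {"dx": 0, "dy": 0, "dz": 1.5, "roll": 0, "jaw": 1}, {"dx": 0, "dy": 0, "dz": 0, "roll": 0, "jaw": 1}]'

```text
time_s: 17.83
ee_pos: [0.5635, 0.0167, 0.0727]
eef_rot: [3.142, -0.0, 3.142]
force: [-0.5, 0.1, -3.9]
grip_width: 0.0118
grip_force: 50.0
```

Emit:
send_rows --rows '[{"dx": 0, "dy": 0, "dz": 1.5, "roll": 0, "jaw": 1}, {"dx": 0, "dy": 0, "dz": 1.5, "roll": 0, "jaw": 1}, {"dx": 0, "dy": 0, "dz": 0, "roll": 0, "jaw": 1}]'

```text
time_s: 18.08
ee_pos: [0.5635, 0.0167, 0.0697]
eef_rot: [3.142, -0.0, 3.141]
force: [-0.3, 0.1, -3.6]
grip_width: 0.0116
grip_force: 50.0
```

Emit:
send_rows --rows '[{"dx": 0, "dy": 0, "dz": 1.5, "roll": 0, "jaw": 1}, {"dx": 0, "dy": 0, "dz": 1.5, "roll": 0, "jaw": 1}, {"dx": 0, "dy": 0, "dz": 0, "roll": 0, "jaw": 1}]'

```text
time_s: 18.33
ee_pos: [0.5635, 0.0167, 0.0666]
eef_rot: [-3.142, -0.0, 3.141]
force: [-0.6, 1.0, -3.7]
grip_width: 0.0114
grip_force: 50.0
```

Emit:
send_rows --rows '[{"dx": 0, "dy": 0, "dz": 1.2, "roll": 0, "jaw": 1}, {"dx": 0, "dy": 0, "dz": 1, "roll": 0, "jaw": 1}, {"dx": 0, "dy": 0, "dz": 1, "roll": 0, "jaw": 1}, {"dx": 0, "dy": 0, "dz": 0, "roll": 0, "jaw": 1}, {"dx": 0, "dy": 0, "dz": 0, "roll": 0, "jaw": 1}]'

```text
time_s: 18.75
ee_pos: [0.5637, 0.0167, 0.0641]
eef_rot: [3.142, 0.0, 3.141]
force: [-2.4, 0.2, 2.6]
grip_width: 0.0116
grip_force: 50.0
```

Emit:
send_rows --rows '[{"dx": 0, "dy": 0, "dz": 1, "roll": 0, "jaw": 1}, {"dx": 0, "dy": 0, "dz": 1, "roll": 0, "jaw": 1}, {"dx": 0, "dy": 0, "dz": 1, "roll": 0, "jaw": 1}, {"dx": 0, "dy": 0, "dz": 0, "roll": 0, "jaw": 1}, {"dx": 0, "dy": 0, "dz": 0, "roll": 0, "jaw": 1}]'

```text
time_s: 19.17
ee_pos: [0.5638, 0.0167, 0.0611]
eef_rot: [-3.142, 0.001, 3.141]
force: [-3.0, 0.6, 6.5]
grip_width: 0.0115
grip_force: 50.0
```

Emit:
send_rows --rows '[{"dx": 0, "dy": 0, "dz": 1, "roll": 0, "jaw": 1}, {"dx": 0, "dy": 0, "dz": 1.2, "roll": 0, "jaw": 1}, {"dx": 0, "dy": 0, "dz": 0, "roll": 0, "jaw": 1}, {"dx": 0, "dy": 0, "dz": 0, "roll": 0, "jaw": 1}]'

```text
time_s: 19.5
ee_pos: [0.5639, 0.0167, 0.0592]
eef_rot: [-3.142, 0.001, 3.141]
force: [-3.1, 0.4, 9.3]
grip_width: 0.0115
grip_force: 50.0
```

Emit:
send_rows --rows '[{"dx": 0, "dy": 0, "dz": 0, "roll": 2.5, "jaw": 1}, {"dx": 0, "dy": 0, "dz": 0, "roll": 2.5, "jaw": 1}, {"dx": 0, "dy": 0, "dz": 0, "roll": 2.5, "jaw": 1}, {"dx": 0, "dy": 0, "dz": 0, "roll": 0, "jaw": 1}]'

```text
time_s: 19.83
ee_pos: [0.5645, 0.0167, 0.0595]
eef_rot: [3.141, 0.002, 3.008]
force: [-1.7, 0.1, 9.4]
grip_width: 0.0114
grip_force: 50.0
```

```bash
python3 -c "
from h import *
o=get_obs();print(np.degrees(o['eef_rot'][2]),o['moment'],o['force'],o['ee_pos'])"
```

```text
172.34569019864898 [0.047041   0.04103041 0.13006572] [-1.72465809  0.09836657  9.41290904] [0.56445136 0.01666198 0.0594869 ]
```

Emit:
send_rows --rows '[{"dx": 0, "dy": 0, "dz": 0, "roll": 2.5, "jaw": 1}, {"dx": 0, "dy": 0, "dz": 0, "roll": 2.5, "jaw": 1}, {"dx": 0, "dy": 0, "dz": 0, "roll": 2.5, "jaw": 1}, {"dx": 0, "dy": 0, "dz": 0, "roll": 2.5, "jaw": 1}, {"dx": 0, "dy": 0, "dz": 0, "roll": 2.5, "jaw": 1}, {"dx": 0, "dy": 0, "dz": 0, "roll": 2.5, "jaw": 1}, {"dx": 0, "dy": 0, "dz": 0, "roll": 2, "jaw": 1}, {"dx": 0, "dy": 0, "dz": 0, "roll": 0, "jaw": 1}]'

```text
time_s: 20.5
ee_pos: [0.5646, 0.0167, 0.0596]
eef_rot: [3.141, 0.003, 2.712]
force: [-0.6, -0.3, 8.7]
grip_width: 0.0117
grip_force: 50.0
```

```bash
python3 -c "
from h import *
o=get_obs();print(np.degrees(o['eef_rot'][2]),o['moment'],o['force'],o['ee_pos'])"
```

```text
155.37482533850243 [ 0.05600305 -0.04224045  0.15763874] [-0.63234519 -0.30650261  8.70096981] [0.56459703 0.01665656 0.0595532 ]
```

Emit:
send_rows --rows '[{"dx": 0, "dy": 0, "dz": 0, "roll": 0.7, "jaw": 1}, {"dx": 0, "dy": 0, "dz": 0, "roll": 0, "jaw": 1}, {"dx": 0, "dy": 0, "dz": -1, "roll": 0, "jaw": 1}, {"dx": 0, "dy": 0, "dz": -1, "roll": 0, "jaw": 1}, {"dx": 0, "dy": 0, "dz": -1, "roll": 0, "jaw": 1}, {"dx": 0, "dy": 0, "dz": -0.7, "roll": 0, "jaw": 1}, {"dx": 0, "dy": 0, "dz": 0, "roll": 0, "jaw": 1}]'

```text
time_s: 21.08
ee_pos: [0.5642, 0.0167, 0.0627]
eef_rot: [3.141, 0.002, 2.702]
force: [1.9, 1.2, 4.4]
grip_width: 0.0115
grip_force: 50.0
```

```bash
python3 -c "
from h import *
o=get_obs();print(np.degrees(o['eef_rot'][2]),o['moment'],o['force'],o['ee_pos'])"
```

```text
154.79796926826205 [ 0.05915895 -0.66387483  0.09532155] [1.91750427 1.16718835 4.40117123] [0.56419575 0.01668513 0.06268391]
```

Emit:
send_rows --rows '[{"dx": 0, "dy": 0, "dz": -0.4, "roll": 0, "jaw": 1}, {"dx": 0, "dy": 0, "dz": 0, "roll": 0, "jaw": 1}, {"dx": 0, "dy": 0, "dz": 0, "roll": 0, "jaw": -1}, {"dx": 0, "dy": 0, "dz": 0, "roll": 0, "jaw": -1}, {"dx": 0, "dy": 0, "dz": 0, "roll": 0, "jaw": -1}, {"dx": 0, "dy": 0, "dz": 0, "roll": 0, "jaw": -1}, {"dx": 0, "dy": 0, "dz": 0, "roll": 0, "jaw": -1}, {"dx": 0, "dy": 0, "dz": 0, "roll": 0, "jaw": -1}]'

```text
time_s: 21.75
ee_pos: [0.5634, 0.0167, 0.0625]
eef_rot: [-3.141, -0.001, 2.702]
force: [0.6, 0.1, 0.3]
grip_width: 0.0479
grip_force: 0.0
```

Emit:
send_rows --rows '[{"dx": 0, "dy": 0, "dz": -10, "roll": 0, "jaw": -1}, {"dx": 0, "dy": 0, "dz": -20, "roll": 0, "jaw": -1}, {"dx": 0, "dy": 0, "dz": -25, "roll": 0, "jaw": -1}, {"dx": 0, "dy": 0, "dz": -25, "roll": 0, "jaw": -1}, {"dx": 0, "dy": 0, "dz": -25, "roll": 0, "jaw": -1}, {"dx": 0, "dy": 0, "dz": -25, "roll": 0, "jaw": -1}, {"dx": 0, "dy": 0, "dz": 0, "roll": 0, "jaw": -1}, {"dx": 0, "dy": 0, "dz": 0, "roll": 0, "jaw": -1}]'

```text
time_s: 22.42
ee_pos: [0.564, 0.0167, 0.1944]
eef_rot: [3.14, 0.003, 2.702]
force: [0.2, 0.4, 0.4]
grip_width: 0.0935
grip_force: 0.0
```

```bash
python3 fr.py .079 .1 .087 .5636 .0167 .06; python3 fr.py .05 .065 .055 .5636 .0167 .08; python3 chk.py w8; python3 - <<'E'
from h import *
d=np.load("w8.npz");q=cloud(d["z"],d["K"],d["R"],d["t"]).reshape(-1,3);c=np.array([.5636,.0167])
for lo,hi in((.051,.059),(.08,.095)):
    m=(np.hypot(*(q[:,:2]-c).T)<.06)&(q[:,2]>lo)&(q[:,2]<hi);s=q[m];print(np.median(s[:,2]),np.linalg.lstsq(np.c_[s[:,:2]-c,np.ones(len(s))],s[:,2],rcond=None)[0].round(4))
f=d["f"][90:290,150:360];save("w8c",cv2.resize(f,None,fx=2.5,fy=2.5))
E
```

```text
rect 563.3222045898438 17.078828811645508 70.99842071533203 11.527201652526855 -24.942962646484375 tcp [0.5635 0.0167 0.1929] 154.79 22.4667
tool dx,dy 0.3 0.3 roll -0.27 z 0.0865
rect 564.3192749023438 16.52617645263672 123.13587188720703 122.50931549072266 20.97920799255371 tcp [0.5632 0.0167 0.1921] 154.79 22.5167
tool dx,dy -1.1 0.3 roll -46.19 z 0.0549
plane tilt,z [-0.0078  0.006   0.051 ] 3468
0.0548611409567947 [-0.0001 -0.0002  0.0549]
0.08652428086752638 [0.01   0.0181 0.0864]
```

View pics/w8c.png

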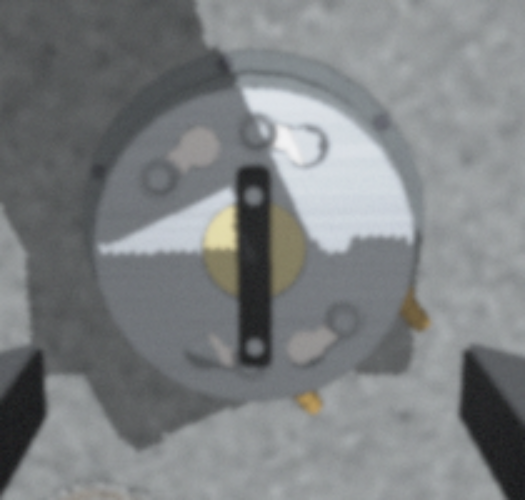

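Heads sit in the pockets at about (160,178), (258,132) and (342,320) in the crop. The cover is level, its top at 55 mm, and it is turned 24.9°. I'll hand in.

```bash
python3 -c "
from station import *
print(hand_in())"
```

```text
the job is handed in; nothing more can be done
None
```

The cell is closed and the job is handed in: the frame is seated on all four posts, and the cover is locked, measured level and turned 24.9° with the heads in its pockets; the hand-in call returned no verdict.

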